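# Seat the radius caul on the fixture pin and lock it

## Task

Seat the rosewood radius caul on the aluminium fixture: feel for the locating pin with light pressure, nudging the caul until its hole drops over the pin and it lies flat on the bed, squared up with its low tongue under where the keeper swings. Only then swing the steel keeper fully across the tongue, and let go of everything. Never force the caul, and leave the other tools where they are.

Things in the scene. Friction and masses are not known exactly. Their poses are not given: they have to be found in the camera images.
- caul: Loose dark rosewood radius caul, about 0.22 kg, 40 mm wide (y -20 to 20 mm). Origin: centre of its 12 mm round through hole, on the underside; x along its length, y across, z up. Tall block from x = -80 to -16 mm; low tongue from x = -16 to +51 mm, 12 mm thick, holding the hole. Starts flat on the bench. Pressing it on the fixture with over 30 N bruises it.
- caul_grip (a point): Middle of the caul's tall block, 48 mm from the hole towards -x and 15 mm above the underside; same axes as the caul. Grip across the 40 mm width here. The block is 30 mm high and carries a crowned brass facing up to 34.5 mm (for show only, it takes no contact).
- fixture: Fixed aluminium bed, bolted down. Origin: bench surface under the middle of its short dark slot; z up. Bed x -100 to +70 mm, y -60 to +60 mm, top 20 mm above the bench. The seated caul has its x axis along the fixture's x (tall block to -x, tongue to +x), within 0.14 rad.
- slot_mid (a point): Middle of the slot, on the bed's top; axes as the fixture. A rigid steel pin of 10 mm diameter stands 10 mm above the bed (1 mm chamfer at its tip) on the slot's centre line, y = 0, locked anywhere from x = -10 to +10 mm: its place in the slot differs each time and is not measured. A caul not yet over the pin rides 10 mm high on it.
- keeper (a joint): Angle of the flat steel keeper about a vertical pivot at fixture x = +35, y = +45 mm. 0: open, along the fixture's +x; grows clockwise seen from above; 1.57: closed, along -y across the tongue; stop at 1.65. Starts at 0 to 0.3, stays where left (friction 0.06 N m). Bar 18 mm wide, 8 mm thick, 70 mm long from the pivot, underside 14.5 mm above the bed: it clears a seated tongue by 2.5 mm.
- keeper_post (a point): Top of the keeper's upright post: 12 mm diameter, 34 mm tall above the bar, 60 mm from the pivot, top 76.5 mm above the bench. Push the post round sideways, or pinch it from above.
- dresser: Bystander: fret end dresser, wooden grip with a steel file, 95 x 24 x 22 mm, leave alone. Origin at the centre of its underside.
- guard: Bystander: blue plastic fretboard guard, a shallow channel 110 x 55 x 12 mm, leave alone. Origin at the centre of its underside.
- capo: Bystander: chrome capo, C-shaped, 85 x 16 x 46 mm, leave alone. Origin at the centre of its underside.
Things that resemble listed ones, but are neither listed nor needed, are in the scene too. Several things look just like the caul: the one meant starts farthest from the robot's base. Several things have the shape of the fixture; the one meant has the colours described above.

How it is judged (in metres and radians):
On the way:
1. the caul is seated over the pin, flat on the bed and squared up, with the keeper still clear of it (z of caul in the frame of fixture below 0.0225 m and angle between caul's own z axis and vertical below 0.05 rad and horizontal distance between caul and fixture below 0.016 m and angle between the x axis of caul and the x axis of fixture, either way round below 0.14 rad and value of joint keeper below 0.7 rad), for 0.2 s.
At the end, for the whole second after the job is handed in: The caul lies flat on the fixture's bed (underside within 2.5 mm of the bed, tilt under 0.05 rad) with the pin in its hole (hole within 16 mm of the slot's middle), its length within 0.14 rad of the fixture's, at rest; the keeper is swung across the tongue (joint above 1.4 rad) (z of caul in the frame of fixture between 0.0175 and 0.0225 m and angle between caul's own z axis and vertical below 0.05 rad and horizontal distance between caul and fixture below 0.016 m and angle between the x axis of caul and the x axis of fixture, either way round below 0.14 rad and value of joint keeper above 1.4 rad and linear speed of caul below 0.01 m/s and velocity of joint keeper below 0.05 rad/s); the robot touches nothing.
It fails at once if the caul is pressed against the fixture, its pin or its keeper with more than 30 N (contact force between caul and fixture above 30 N).
It fails at once if a bystander tool is shifted by more than 20 mm (distance of any of dresser, guard, capo from where it was at the start of the episode above 0.02 m).
It also fails if it takes over 67 s, if anything falls off the work surface, if the arm or the gripper's body presses on something with over 40 N, if the wrist force passes 120 N, or if a joint passes its speed limit or range.

## Robot

A 7-joint arm with a two-finger parallel gripper is mounted at the origin on the work surface. World frame = base frame: x ahead of the robot, y to its left, z up, the work surface at z = 0. Lengths are in mm, angles in rad, forces in N, time in s.
With the tool pointing down it reaches from about 400 to 925 mm from the base axis. Payload 5.6 kg.
Tool frame: the origin (TCP) lies on the front face of the gripper's body, between the roots of the fingers; the fingertips stand 73 mm ahead of it and the grasp point (between the pads) lies 54 mm ahead of it; z points along the fingers, y is the direction in which the jaws open and shut (so a half turn about z gives the same grasp; the last joint's range is limited). The gripper opens to 85 mm and grips with 20 to 120 N. Pads are 22 mm wide; open, the fingers measure 114 mm over their backs; the gripper's body (76 mm by 85 mm) begins 54 mm behind the grasp point. The pads swing forward as they close: fully open they stand 13 mm farther back than shut.
Start: joints at [1.196, 0.468, -0.012, 1.603, 0.006, 1.071, -0.056], TCP at [211.696, -614.565, 303.89] pointing down, gripper open.
Joint ranges: [-2.53, 2.53], [-0.31, 2.02], [-1.57, 1.55], [0.28, 2.44], [-1.29, 4.43], [0.15, 1.84], [-2.92, 2.92]. Speed limits (rad/s): [2.57, 2.57, 3.14, 3.14, 3.14, 3.14, 3.14].

## Interface

Orientations are given as a unit quaternion [x, y, z, w].
In Python, from cell import bot gives the robot as it stands. The module is installed in compiled form; this text tells all that it offers.
- The arm moves only by the tool apply_moves, never from a script. Its argument "increments" is a list of rows, each a list of 5 numbers: the opening, from 0 (shut) to 1 (fully open), then the shift along the tool's x, y, z in mm, then the turn about the tool's z in units of 8 degrees (1.0 is 8 degrees). A call has 1 to 12 rows; each row is the pose to reach, as a shift and turn from the pose commanded when the call began, along the tool's axes at that moment; what a row does not reach only later rows make up. A row lasts 1/8 s, in which the tool goes at most 62.5 mm and 10.7 degrees, less where a joint would pass 70% of its speed; a pose out of reach is approached as far as the arm can. A call with a gripper value outside its range is refused whole. The fingers move at their own pace and stop on an object; "grip_force" is the grip in N (left out, the last holds). Time passes only in rows, so rows that repeat a pose let the fingers close. It gives the time, the measured TCP pose, the force and the opening at its end, in the units of the state.
- bot.sense(): the state, without advancing time (a new reading comes with each control period).
- bot.get_image(name): name is "scene" or "top" or "wrist"; returns a dict with "pixels" (384x512x3 uint8, blue, green, red), "depth" (384x512 float32, mm along the optical axis (not along the pixel's ray), 0 where there is no reading), "vfov" (degrees; the focal length in pixels is half the picture's height over the tangent of half this angle, whatever the lens; pixels are square), "cx", "cy" (the principal point, pixels), "rvec" (rotation vector, rad) and "tvec" (3), from world to camera coordinates, as OpenCV has them. Camera axes: x right, y down, z forward; pixel columns grow to the right and rows downward; lengths in mm; the calibration is good to about 2 mm. A picture is of the moment at which its call begins.
- bot.job_done(): hands the job in, once; it reports no verdict.
The state is a dict: "time": time; "joints": joint angles; "qd": joint speeds; "effort": joint torques, N m; "tcp_pos": TCP position; "orientation": TCP orientation; "wrist_force": force on the tool from outside, world axes, zero at the start; "wrist_torque": the same for the moment, N m; "grip_width": opening from 0.0 (shut) to 1.0 (fully open).
Only numpy, scipy, OpenCV 4.12 (cv2) and the standard library are available. Lean on these libraries where they do the work, as an engineer would, in place of code of your own. Each camera call takes 0.05 s, during which the arm holds its last target. There are 200 camera calls.

## Working session

There is one attempt and no reset: what is moved stays moved. The work goes in short steps, Python scripts to look and compute and a tool call to move; the robot and the scene stay as the last step left them, time stands still between calls to the robot, and variables do not carry over. Pictures are saved under pics/ and viewed, about 8 in all and at most 12, crops included, and the job is handed in when it is done.

Besides the shell and the picture viewer there is one more tool, called after "Call:" as a command line: name --pt "numbers of a row" for each row, then --argument value for the rest. apply_moves: Moves the arm, as the interface text tells. Its arguments: {"type":"object","properties":{"increments":{"type":"array"},"grip_force":{"type":"number"}},"required":["increments"]}

```bash
mkdir -p pics
cat > h.py <<'E'
import numpy as np, cv2
from cell import bot
from scipy.spatial.transform import Rotation as R
def cam(n):
    d=bot.get_image(n); p=d["pixels"]; D=d["depth"]
    f=p.shape[0]/2/np.tan(np.radians(d["vfov"])/2)
    M=cv2.Rodrigues(np.array(d["rvec"],float))[0]; t=np.array(d["tvec"],float).ravel()
    v,u=np.mgrid[:p.shape[0],:p.shape[1]]
    C=np.stack([(u-d["cx"])/f*D,(v-d["cy"])/f*D,D],-1)
    W=(C-t)@M
    W[D<=0]=np.nan
    return p,W,d
def st():
    s=bot.sense(); r=R.from_quat(s["orientation"]).as_matrix()
    return s,np.array(s["tcp_pos"]),r
E
python3 - <<'E'
from h import *
for n in("scene","top"):
    p,W,d=cam(n); cv2.imwrite(f"pics/{n}0.png",p); np.savez(f"{n}0.npz",p=p,W=W)
    print(n,d["vfov"],d["cx"],d["cy"],-cv2.Rodrigues(np.array(d["rvec"]))[0].T@np.array(d["tvec"]).ravel())
s,t,r=st();print(t,r.round(3),s["grip_width"],s["wrist_force"],s["time"])
E
```

```text
scene 48.33834306314055 258.3846936142652 191.42737000318493 [822.87032966 537.51784832 990.29667824]
top 54.66445061806761 253.22522285272558 194.0200673332064 [ 280.20206218   33.98808422 1164.83518673]
[ 211.5351687  -614.20429247  303.00225294] [[ 0.945  0.326 -0.001]
 [ 0.326 -0.945  0.002]
 [-0.    -0.002 -1.   ]] 1.0062746297897254 [-0.27080823 -1.08389325  0.63520694] 0.1
```

View pics/scene0.png

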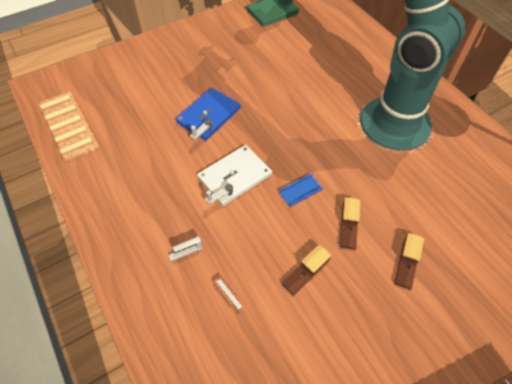

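View pics/top0.png

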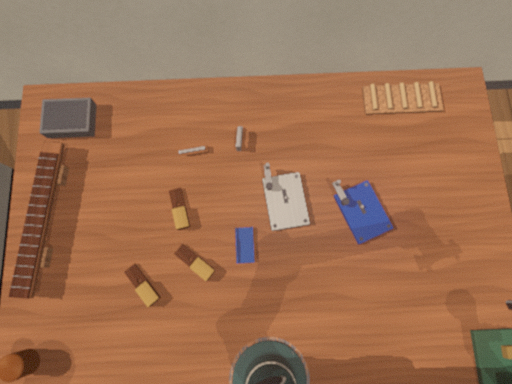

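Scene view: three cauls, the aluminium (white-grey) fixture at (235,175), a blue look-alike at (208,113), guard at (300,190). In the top view the caul candidates are (180,210), (195,262) and (143,285), with the base at about (270,375). The fixture is at (287,202), and the blue decoy at (363,212).

Run:
```python
from h import *
z=np.load("top0.npz");p,W=z["p"],z["W"]
def stats(name,box,sel):
    a,b,c,e=box; w=W[b:e,a:c].reshape(-1,3); q=p[b:e,a:c].reshape(-1,3)
    m=sel(w,q)&np.isfinite(w[:,0]); w=w[m]
    r=cv2.minAreaRect(w[:,:2].astype(np.float32)); bx=cv2.boxPoints(r)
    print(name,len(w),"c",np.round(r[0],1),"sz",np.round(r[1],1),"ang",round(r[2],1),"z",np.percentile(w[:,2],[5,50,95]).round(1),"mean",w.mean(0).round(1));print(bx.round(0).tolist())
print("bench z",np.nanmedian(W[300:330,200:240,2]))
for n,b in dict(A=(160,180,198,237),B=(170,238,220,284),C=(118,258,166,310)).items():
    stats(n+"all",b,lambda w,q:w[:,2]>6)
    stats(n+"tall",b,lambda w,q:w[:,2]>24)
    stats(n+"tong",b,lambda w,q:(w[:,2]>6)&(w[:,2]<18))
stats("fix",(255,160,316,235),lambda w,q:(w[:,2]>15)&(w[:,2]<24))
stats("fixhi",(255,155,316,235),lambda w,q:(w[:,2]>27))
stats("post",(255,155,316,235),lambda w,q:(w[:,2]>60))
s=np.load("scene0.npz");
a=cv2.resize(p[150:250,150:330],None,fx=4,fy=4,interpolation=cv2.INTER_CUBIC)
cv2.imwrite("pics/crop1.png",a)
```

```text
bench z -0.39356235649499627
Aall 540 c [502.5 255.1] sz [146.1  41.2] ang 12.9 z [ 8.2 27.1 35.2] mean [505.5 254.6  22.4]
[[427.0, 259.0], [436.0, 219.0], [578.0, 251.0], [569.0, 292.0]]
Atall 282 c [477.4 249.3] sz [64.7 40.9] ang 13.4 z [27.8 32.8 36.4] mean [476.6 248.4  32.4]
[[441.0, 262.0], [451.0, 222.0], [514.0, 237.0], [504.0, 277.0]]
Atong 254 c [502.6 254.9] sz [146.1  40.3] ang 12.6 z [ 7.4 11.5 14.9] mean [538.  261.7  11.3]
[[427.0, 259.0], [436.0, 219.0], [578.0, 251.0], [569.0, 291.0]]
Ball 575 c [348.5 210.1] sz [137.  127.1] ang 87.5 z [ 9.1 28.7 36. ] mean [338.6 207.3  22.9]
[[282.0, 144.0], [409.0, 139.0], [415.0, 276.0], [288.0, 281.0]]
Btall 299 c [318.7 184.8] sz [64.5 40.1] ang 49.3 z [29.5 33.2 36.6] mean [318.4 184.1  33.1]
[[282.0, 173.0], [313.0, 147.0], [355.0, 196.0], [324.0, 222.0]]
Btong 270 c [348.5 210.1] sz [121.  142.4] ang 0.0 z [ 8.3 11.7 15.5] mean [361.6 233.5  11.8]
[[288.0, 281.0], [288.0, 139.0], [409.0, 139.0], [409.0, 281.0]]
Call 637 c [296.5 346.9] sz [131.9  94.7] ang 37.1 z [ 8.2 23.3 36.1] mean [277.9 363.9  22.4]
[[215.0, 345.0], [273.0, 269.0], [378.0, 349.0], [320.0, 424.0]]
Ctall 318 c [253.6 347.4] sz [64.7 41.1] ang 38.5 z [28.3 33.3 37.2] mean [253.9 346.7  33.1]
[[215.0, 343.0], [241.0, 311.0], [292.0, 351.0], [266.0, 384.0]]
Ctong 303 c [297.4 347.5] sz [132.7  93. ] ang 39.6 z [ 7.5 11.5 15. ] mean [304.1 383.7  11.4]
[[217.0, 341.0], [276.0, 269.0], [378.0, 354.0], [319.0, 426.0]]
fix 1823 c [518.5 -81.1] sz [170.7 120.1] ang 7.3 z [16.1 19.3 22.8] mean [514.2 -83.1  19.4]
[[426.0, -32.0], [441.0, -152.0], [611.0, -130.0], [596.0, -11.0]]
fixhi 165 c [526.6 -64. ] sz [222.5  45.2] ang 29.3 z [35.6 43.5 74.9] mean [587.7 -30.3  46.2]
[[419.0, -99.0], [441.0, -138.0], [635.0, -29.0], [613.0, 10.0]]
post 16 c [622.4 -27. ] sz [ 9.2 10.6] ang 85.9 z [64.1 75.5 78.8] mean [621.2 -26.5  74.2]
[[617.0, -31.0], [627.0, -32.0], [628.0, -23.0], [617.0, -22.0]]
```

View pics/crop1.png

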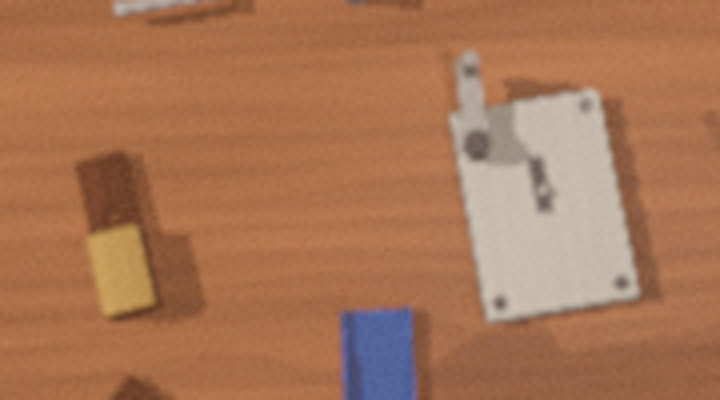

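Crop: caul A (farthest, 540 mm against 430 and 370 mm from the base) has its brass block at (122,268) and its tongue up towards +x. The fixture slot is at (541,185), with a lighter spot, perhaps the pin, near (543,188), and the keeper pivot is at (477,145). I'll fly over the fixture first to see the pin with the wrist camera.

Call:
apply_moves --pt "0.8 43.5 -36.4 0 0.13" --pt "0.8 87 -72.8 0 0.26" --pt "0.8 130.5 -109.2 0 0.4" --pt "0.8 174 -145.6 0 0.53" --pt "0.8 217.5 -182 0 0.66" --pt "0.8 261 -218.4 0 0.8" --pt "0.8 304.5 -254.8 0 0.93" --pt "0.8 348 -291.2 0 1.06" --pt "0.8 391.5 -327.6 0 1.2" --pt "0.8 435 -364 0 1.33" --pt "0.8 478.5 -400.4 0 1.46" --pt "0.8 478.5 -400.4 0 1.46" --grip_force 20

```text
time: 1.6
tcp_pos: [535.2, -74.9, 303.6]
orientation: [0.998, 0.068, 0.0, -0.001]
wrist_force: [0.3, -0.5, -0.5]
grip_width: 0.798
```

Run:
```python
from h import *
p,W,d=cam("wrist"); np.savez("w1.npz",p=p,W=W); cv2.imwrite("pics/w1.png",p)
s,t,r=st();print(t,r.round(3),s["time"],s["grip_width"])
c=-cv2.Rodrigues(np.array(d["rvec"]))[0].T@np.array(d["tvec"]).ravel();print(c, r.T@(c-t))
```

```text
[534.09000721 -77.93540728 303.36929135] [[ 0.991  0.132 -0.001]
 [ 0.132 -0.991  0.001]
 [-0.001 -0.001 -1.   ]] 1.65 0.7988968913657557
[607.96735626 -65.52468403 373.64631798] [ 74.81514266  -2.59856339 -70.3327173 ]
```

View pics/w1.png

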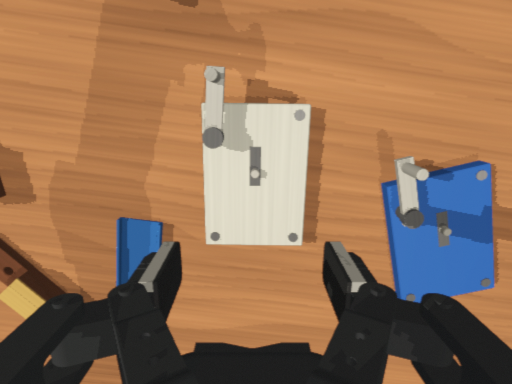

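Wrist view: aluminium bed corners about (203,104) to (303,245), the slot (255,147)–(255,186), and the pin tip as a light dot at (255,174). Keeper open, post at (213,75). Now measure these.

Run:
```python
from h import *
z=np.load("w1.npz");p,W=z["p"],z["W"]
m=np.zeros(p.shape[:2],bool);m[60:260,190:320]=1
b=m&(W[...,2]>14)&(W[...,2]<25)
r=cv2.minAreaRect(W[b][:,:2].astype(np.float32));print("bed",r,np.nanmedian(W[b][:,2]))
a=np.radians(r[2]); a=a if r[1][0]>r[1][1] else a-np.pi/2
X=np.array([np.cos(a),np.sin(a)]);Y=np.array([-X[1],X[0]]);o=np.array(r[0])+15*X
print("ang",np.degrees(a),"slot",o)
def F(q): q=q[:,:2]-o; return np.c_[q@X,q@Y]
s=np.zeros_like(m);s[140:192,245:266]=1
pm=s&(W[...,2]>25);print("pin n",pm.sum(),W[pm].mean(0),F(W[pm]).mean(0),F(W[pm]).min(0),F(W[pm]).max(0))
g=p.sum(2);dk=s&(g<420);f=F(W[dk]);print("slot",dk.sum(),f.min(0),f.max(0))
pt=m&(W[...,2]>65);print("post",W[pt].mean(0),F(W[pt]).mean(0))
print(g[168:182,248:263]); print(W[168:182,248:263,2].round(0))
```

```text
bed ((520.1561889648438, -79.468505859375), (170.1596221923828, 120.30876922607422), 6.929495334625244) 20.113308498387212
ang 6.929495334625244 slot [535.04661944 -77.65878758]
pin n 63 [528.95543639 -78.39402393  29.5455085 ] [-6.13539390e+00  5.02263712e-03] [-10.94397879  -4.04601776] [-1.94200002  3.96821079]
slot 325 [nan nan] [nan nan]
post [624.06218672 -25.49432825  75.83072681] [94.65887276 41.04387707]
[[637 513 345 295 306 337 338 331 311 301 324 341 427 576 630]
 [637 517 349 315 371 398 398 377 350 334 333 305 378 500 595]
 [637 529 375 385 448 484 525 521 480 407 344 293 370 475 517]
 [637 532 384 449 538 573 584 575 558 501 403 315 372 473 503]
 [639 533 415 520 582 595 594 591 586 561 481 360 376 474 505]
 [638 537 458 544 592 599 592 591 591 588 534 408 385 472 505]
 [639 538 468 553 592 592 591 591 594 590 535 404 384 471 505]
 [638 533 424 523 581 591 591 594 594 581 502 365 373 473 503]
 [638 533 401 441 536 579 588 590 583 532 419 314 371 472 504]
 [639 532 393 366 432 523 555 552 517 440 361 311 389 494 528]
 [638 531 393 352 358 389 402 405 382 360 344 352 471
[... 382 characters left out ...]
. 20.]
 [21. 21. 20. 27. 30. 31. 30. 31. 30. 30. 27. 21. 20. 20. 20.]
 [20. 20. 20. 31. 29. 28. 30. 30. 30. 31. 30. 20. 20. 20. 21.]
 [19. 19. 20. 31. 29. 30. 31. 31. 31. 30. 30. 20. 21. 20. 20.]
 [20. 20. 19. 31. 32. 31. 29. 30. 31. 29. 31. 21. 22. 19. 20.]
 [21. 20. 20. 29. 30. 30. 29. 30. 30. 30. 29. 19. 20. 20. 20.]
 [20. 21. 22. 30. 30. 31. 30. 29. 30. 29. 29. 19. 21. 21. 21.]
 [20. 21. 21. 21. 28. 28. 30. 30. 30. 29. 20. 21. 20. 19. 18.]
 [20. 20. 20. 19. 21. nan 22. 20. 20. 21. 21. 20. 19. 19. 20.]
 [21. 20. 22. 20. 21. 20. 22. 22. 22. 20. 20. 22. 21. 20. 20.]
 [21. 21. 21. 21. 20. 22. 19. 22. 21. 21. 21. 20. 21. 21. 20.]
 [20. 20. 21. 22. 22. 20. 21. 20. 21. 20. 22. 19. 20. 19. 20.]]
```

Pin measured at fixture (-6.1, 0.0) mm, height 29.5, as it should be. Bed 170×120 at 20.1 high and pin tip 10 above it both agree. Next I view the caul from the same relative pose so the camera offset cancels.

Call:
apply_moves --pt "0.8 6.6 -56 0 -0.11" --pt "0.8 13.2 -112 0 -0.22" --pt "0.8 19.8 -168 0 -0.34" --pt "0.8 26.4 -224 0 -0.45" --pt "0.8 33 -280 0 -0.56" --pt "0.8 39.8 -336.6 0 -0.68" --pt "0.8 39.8 -336.6 0 -0.68" --pt "0.8 39.8 -336.6 0 -0.68"

```text
time: 2.65
tcp_pos: [530.6, 256.8, 303.3]
orientation: [0.994, 0.11, -0.0, 0.001]
wrist_force: [0.3, -0.6, -0.4]
grip_width: 0.8
```

Run:
```python
from h import *
p,W,d=cam("wrist"); np.savez("w2.npz",p=p,W=W); cv2.imwrite("pics/w2.png",p)
s,t,r=st();print(t,r.round(4),s["time"],s["grip_width"])
print("toolx deg",np.degrees(np.arctan2(r[1,0],r[0,0])))
Z=W[...,2]
m=np.zeros(p.shape[:2],bool);m[60:300,190:330]=1
for nm,lo,hi in(("all",6,60),("tall",24,60),("tong",7,17)):
    k=m&(Z>lo)&(Z<hi)&(np.hypot(W[...,0]-500,W[...,1]-255)<110)
    q=cv2.minAreaRect(W[k][:,:2].astype(np.float32));print(nm,k.sum(),q,np.nanmedian(Z[k]))
    print(np.round(cv2.boxPoints(q),1).tolist())
```

```text
[530.86459583 256.26433452 303.41292129] [[ 9.76e-01  2.18e-01 -4.00e-04]
 [ 2.18e-01 -9.76e-01 -1.90e-03]
 [-8.00e-04  1.70e-03 -1.00e+00]] 2.7 0.7977280630431277
toolx deg 12.590111539908944
all 3941 ((484.37493896484375, 253.0313262939453), (187.1214141845703, 42.81022644042969), 10.994792938232422) 13.679492084460957
[[388.3999938964844, 256.20001220703125], [396.6000061035156, 214.1999969482422], [580.2999877929688, 249.89999389648438], [572.0999755859375, 291.8999938964844]]
tall 1872 ((479.1706237792969, 251.45352172851562), (65.10433197021484, 39.437904357910156), 13.016570091247559) 33.892620006065656
[[443.0, 263.29998779296875], [451.8999938964844, 224.89999389648438], [515.2999877929688, 239.60000610351562], [506.3999938964844, 278.0]]
tong 2019 ((484.20159912109375, 253.92361450195312), (187.1214141845703, 40.992271423339844), 10.994792938232422) 12.055960170523626
[[388.3999938964844, 256.20001220703125], [396.29998779296875, 216.0], [580.0, 251.60000610351562], [572.0999755859375, 291.8999938964844]]
```

View pics/w2.png

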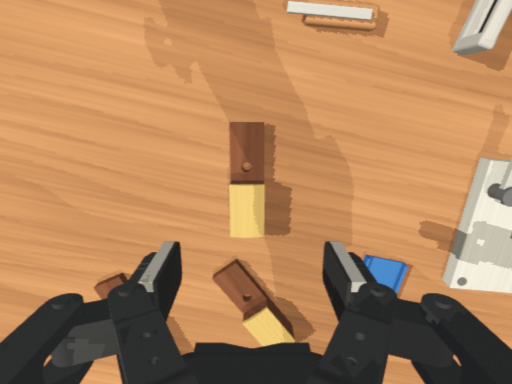

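Wrist view: chosen caul with brass block at (247,210), tongue (247,150), hole (247,167). Measure the hole.

Run:
```python
from h import *
z=np.load("w2.npz");p,W=z["p"],z["W"]
g=p.astype(int).sum(2);print(g[159:177,238:257]);print(W[159:177:3,238:257:3,2].round(0))
P,_,d=cam("wrist");f=192/np.tan(np.radians(d["vfov"])/2);M=cv2.Rodrigues(np.array(d["rvec"]))[0];t=np.array(d["tvec"]).ravel();c=-M.T@t
def at(u,v,h):
    k=M.T@np.array([(u-d["cx"])/f,(v-d["cy"])/f,1]);return c+k*(h-c[2])/k[2]
g=P.astype(int).sum(2)
k=np.zeros_like(g,bool);k[160:176,239:255]=1
med=np.median(g[k]);k&=g<med-60
v,u=np.nonzero(k);print(med,k.sum(),u.mean(),v.mean(),u.min(),u.max(),v.min(),v.max(),at((u.min()+u.max())/2,(v.min()+v.max())/2,12))
# tongue corners & block edges
for uv,h in(((230,122),12),((264,122),12),((230,183),12),((264,183),12),((230,184),30),((264,184),30),((230,238),34),((264,238),34)):print(uv,at(*uv,h).round(1))
s,T,r=st();print(T)
```

```text
[[322 322 318 310 294 281 277 275 274 269 252 246 245 249 249 251 243 245
  242]
 [318 324 318 308 294 281 275 273 270 266 252 242 248 248 248 248 245 240
  242]
 [321 322 322 312 296 280 278 260 260 264 250 239 248 248 246 252 249 246
  242]
 [324 321 321 310 290 266 286 302 327 334 298 261 243 245 250 248 247 244
  244]
 [322 322 320 309 275 288 348 371 376 372 343 316 277 250 247 250 248 245
  243]
 [318 322 321 292 280 337 371 376 375 376 370 341 314 272 250 251 246 245
  245]
 [322 321 315 272 274 340 369 373 373 374 366 336 314 294 266 249 248 243
  244]
 [319 321 305 248 254 307 351 366 366 363 336 318 312 296 267 253 249 244
  243]
 [319 320 303 241 226 284 318 322 325 323 317 312 303 250 243 251 249 244
  245]
 [320 319 302 246 188 228 289 314 316 319 313 307 265 233 246 253 250 241
  242]
 [317 318 307 271 210 177 222 267 297 308 302 265 227 247 254 253 248 244
  242]
 [318 317 308 289 247 191 164 163 172 178 181 203 234 256 257 251 245 243
  244]
 [311 310 306 295 276 241 201 172 170 181 199 225 262 261 251 253 249 245
  243]
 [279 293 297 293 283 268 239 227 224 241 251 2
[... 215 characters left out ...]
48 247 239 241 239 240 245 247 250 251 252 251 248 243
  244]
 [265 261 257 256 250 247 239 237 239 240 241 246 247 250 251 249 249 246
  243]]
[[12. 12. 12. 12. 14. 11. 13.]
 [13. 13. 11. -0. 12. 12. 12.]
 [12. 12.  0.  1. -0. 12. 12.]
 [12. 11.  0. -0.  1. 12. 13.]
 [11. 11. 10.  7. 11. 12. 14.]
 [13. 11. 12. 12. 12. 11. 12.]]
255.5 8 244.875 170.375 242 248 169 171 [522.25270025 261.891372    12.        ]
(230, 122) [572.8 290.1  12. ]
(264, 122) [581.1 252.6  12. ]
(230, 183) [502.8 276.1  12. ]
(264, 183) [511.6 236.3  12. ]
(230, 184) [506.6 275.6  30. ]
(264, 184) [515.  237.9  30. ]
(230, 238) [442.7 262.5  34. ]
(264, 238) [451.4 223.1  34. ]
[530.96563402 256.15300132 303.56759375]
```

Hole ≈ (526.3, 260.7), axis 13.0°, consistent with the tongue tip (51 mm) and block centre within about 1 mm. The grip point is then (479.5, 249.9). Going to grasp.

Call:
apply_moves --pt "0.8 -30 -3 30 -0.05" --pt "0.8 -51.5 -5.1 75 -0.05" --pt "0.8 -51.5 -5.1 130 -0.05" --pt "0.8 -51.5 -5.1 175 -0.05" --pt "0.8 -51.5 -5.1 210 -0.05" --pt "0.8 -51.5 -5.1 230 -0.05" --pt "0.8 -51.5 -5.1 230 -0.05" --pt "0.4 -51.5 -5.1 230 -0.05" --pt "0.2 -51.5 -5.1 230 -0.05" --pt "0.2 -51.5 -5.1 230 -0.05" --pt "0.2 -51.5 -5.1 230 -0.05" --pt "0.2 -51.5 -5.1 230 -0.05" --grip_force 40

```text
time: 4.25
tcp_pos: [480.0, 252.7, 75.6]
orientation: [0.993, 0.114, 0.001, -0.0]
wrist_force: [0.4, -2.2, 6.5]
grip_width: 0.459
```

Call:
apply_moves --pt "0.2 0 0 -10 0" --pt "0.2 0 0 -30 0" --pt "0.2 0 0 -70 0" --pt "0.2 0 0 -110 0" --pt "0.2 0 0 -110 0" --pt "0.2 0 0 -110 0"

```text
time: 5.0
tcp_pos: [478.5, 251.9, 184.0]
orientation: [0.993, 0.115, -0.0, 0.0]
wrist_force: [-0.1, -1.1, -2.6]
grip_width: 0.458
```

Run:
```python
from h import *
p,W,d=cam("wrist"); np.savez("w3.npz",p=p,W=W,rv=d["rvec"],tv=d["tvec"],vf=d["vfov"],cx=d["cx"],cy=d["cy"])
a=p; cv2.imwrite("pics/w3.png",a)
s,t,r=st();print(t,s["time"],s["grip_width"],s["wrist_force"])
print("toolx deg",np.degrees(np.arctan2(r[1,0],r[0,0])),r[:,2])
np.save("t3.npy",np.c_[t,r])
```

```text
[478.28080733 251.75574368 183.28566022] 5.05 0.4634673250505782 [-0.69892447  0.35378548 -2.5662122 ]
toolx deg 13.16003794172931 [-0.00139415 -0.001039   -0.99999849]
```

View pics/w3.png

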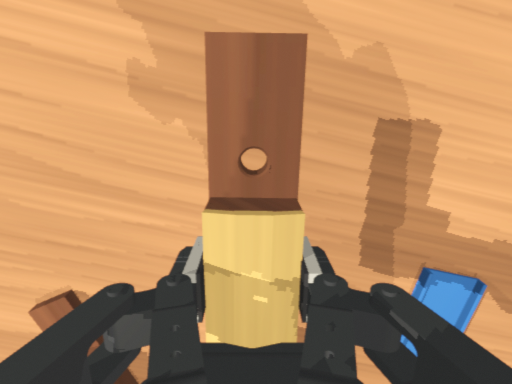

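Held caul seen from the wrist: tongue straight ahead (206–307, 33–198), hole at (253,160), level to the eye. Compute the hole in the tool frame.

Run:
```python
from h import *
z=np.load("w3.npz");p,W=z["p"],z["W"];A=np.load("t3.npy");t,r=A[:,0],A[:,1:]
L=(W-t)@r   # tool frame
k=np.zeros(p.shape[:2],bool);k[38:190,212:296]=1;k[140:180,232:275]=0
q=L[k];q=q[np.isfinite(q[:,0])];a,*_=np.linalg.lstsq(np.c_[q[:,:2],np.ones(len(q))],q[:,2],rcond=None)
print("tongue plane z=ax+by+c",a)
h=np.zeros_like(k);h[142:180,234:274]=1
e=L[...,2]-(L[...,:2]@a[:2]+a[2]); hm=h&(e>4); v,u=np.nonzero(hm);print("deep px",hm.sum(),u.min(),u.max(),v.min(),v.max())
f=192/np.tan(np.radians(z["vf"])/2);M=cv2.Rodrigues(z["rv"])[0];c=-M.T@z["tv"].ravel()
def at(u,v):
    d=r.T@(M.T@np.array([(u-z["cx"])/f,(v-z["cy"])/f,1]));o=r.T@(c-t)
    n=np.array([a[0],a[1],-1]);s=-(o@n+a[2])/(d@n);return o+s*d
# top rim contour by colour ellipse
g=cv2.cvtColor(p,cv2.COLOR_BGR2GRAY).astype(int)
print(g[146:176:1,253]);print(g[160,234:274])
for uv in((253,160),(253,159.5),(206,33),(307,33),(209,190),(299,190)):print(uv,at(*uv).round(2))
```

```text
tongue plane z=ax+by+c [3.09438701e-03 1.44828246e-04 6.28060385e+01]
deep px 528 240 266 148 174
[ 83  81 122 155 160 163 164 165 164 164 163 166 167 169 171 172 173 173
 172 171 170 169 168 162 100  63  58  59  69  83]
[110 109 107 100  82  69  75 133 165 172 173 173 172 173 172 172 172 172
 171 171 171 171 170 170 170 169 169 169 168 167 166 161 124  97 100 103
 101 101 100 100]
(253, 160) [48.47  0.74 62.96]
(253, 159.5) [48.69  0.74 62.96]
(206, 33) [ 98.28 -17.47  63.11]
(307, 33) [98.23 21.69 63.11]
(209, 190) [ 34.98 -18.86  62.91]
(299, 190) [34.94 21.23 62.92]
```

Call:
apply_moves --pt "0.2 -8 30 0 0.1" --pt "0.2 -20 80 0 0.2" --pt "0.2 -32 130 0 0.35" --pt "0.2 -45 180 0 0.5" --pt "0.2 -58 230 0 0.65" --pt "0.2 -67 264 5 0.78" --pt "0.2 -69.3 273 8 0.78" --pt "0.2 -69.3 273 8 0.78" --pt "0.2 -69.3 273 8 0.78" --pt "0.2 -69.3 273 8 0.78"

```text
time: 6.3
tcp_pos: [473.7, -27.9, 175.9]
orientation: [0.998, 0.062, 0.0, -0.0]
wrist_force: [-0.5, -0.2, -2.5]
grip_width: 0.455
```

```bash
cat > m.py <<'E'
from h import *
import sys
n=sys.argv[1]
p,W,d=cam("wrist"); s,t,r=st()
np.savez(n+".npz",p=p,W=W,rv=d["rvec"],tv=d["tvec"],vf=d["vfov"],cx=d["cx"],cy=d["cy"],t=t,r=r)
cv2.imwrite(f"pics/{n}.png",p)
M=cv2.Rodrigues(np.array(d["rvec"]))[0];c=-M.T@np.array(d["tvec"]).ravel()
print(t,s["time"],s["grip_width"],s["wrist_force"],"head",np.degrees(np.arctan2(r[1,0],r[0,0])),"cam off",r.T@(c-t))
L=(W-t)@r
a=np.radians(6.93);X=np.array([np.cos(a),np.sin(a)])
ex=W[...,:2]-np.array([529,-78.4])
k=(np.hypot(ex[...,0],ex[...,1])<16)&(W[...,2]>26.5)&(W[...,2]<35)
v,u=np.nonzero(k);print("pin px",k.sum(),u.mean(),v.mean(),"world",W[k].mean(0),"tool",L[k].mean(0), "mid",(L[k].min(0)+L[k].max(0))/2,np.ptp(L[k],axis=0))
E
python3 m.py w4
```

```text
[473.72982193 -28.07960211 175.95141079] 6.35 0.46392784056939457 [-0.72872844 -0.16450748 -2.91296873] head 7.048725129969238 cam off [ 73.46997522   0.17115342 -69.93025308]
pin px 173 334.0693641618497 137.16763005780348 world [528.63750728 -78.15148403  29.60706291] tool [ 48.31678232  56.47114811 146.33937748] mid [ 48.19253543  56.58517385 146.82721637] [9.59263665 9.73485301 5.20400687]
```

View pics/w4.png

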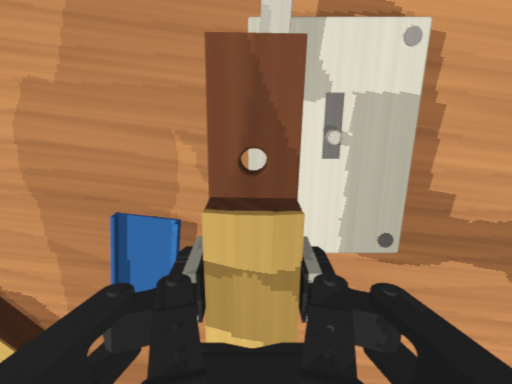

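Pin at (334,137) px → tool (48.2, 56.5), hole (48.0, 0.75) in the same camera frame. Shift y by +55.8 and descend to about 7 mm above contact (contact on the pin is expected at TCP z 105, seated at 95).

Call:
apply_moves --pt "0.2 0.1 20 0 0" --pt "0.2 0.2 45 0 0" --pt "0.2 0.2 55.8 10 0" --pt "0.2 0.2 55.8 30 0" --pt "0.2 0.2 55.8 48 0" --pt "0.2 0.2 55.8 60 0" --pt "0.2 0.2 55.8 64 0" --pt "0.2 0.2 55.8 64 0" --pt "0.2 0.2 55.8 64 0" --grip_force 30

```text
time: 7.48
tcp_pos: [480.9, -84.6, 112.4]
orientation: [0.998, 0.06, 0.001, 0.0]
wrist_force: [-0.7, 0.2, -2.4]
grip_width: 0.46
```

```bash
python3 m.py w5
python3 - <<'E'
import numpy as np,cv2
p=np.load("w5.npz")["p"]; cv2.imwrite("pics/c5.png",cv2.resize(p[120:210,190:320],None,fx=5,fy=5))
E
```

```text
[480.94654199 -84.65480072 112.42673599] 7.525 0.4624357953530539 [ 0.42184297 -0.09837005 -1.41933114] head 6.924069051061255 cam off [ 73.46508696   0.31327012 -69.93040462]
pin px 215 251.60930232558138 155.17209302325583 world [527.70627465 -79.14794643  29.93681891] tool [46.98655529  0.1367329  82.54471145] mid [46.91633486  0.0880883  82.55768434] [7.17250387 9.3814212  4.12525717]
```

View pics/c5.png

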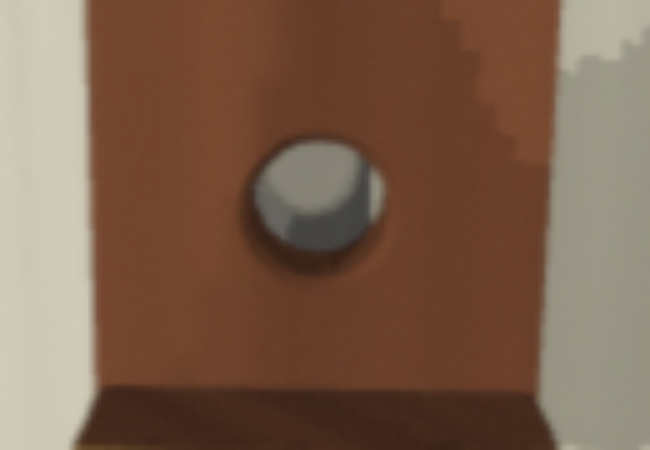

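Crop: the pin tip shows through the hole (flat centred near zoomed (307,180); hole rim centre (316,195)). The pin is about 0.6 mm to tool −y, x is aligned. Correct and descend gently.

Call:
apply_moves --pt "0.2 0 -0.6 2 0" --pt "0.2 0 -0.6 4 0" --pt "0.2 0 -0.6 5 0" --pt "0.2 0 -0.6 6 0" --pt "0.2 0 -0.6 7 0" --pt "0.2 0 -0.6 8 0" --pt "0.2 0 -0.6 8.5 0" --pt "0.2 0 -0.6 8.5 0"

```text
time: 8.52
tcp_pos: [480.5, -84.0, 103.3]
orientation: [0.998, 0.06, -0.0, 0.0]
wrist_force: [0.2, 0.3, -3.0]
grip_width: 0.464
```

No contact yet, and already below the pin-tip height. Continue.

Call:
apply_moves --pt "0.2 0 0 0.7 0" --pt "0.2 0 0 1.4 0" --pt "0.2 0 0 2.1 0" --pt "0.2 0 0 2.8 0" --pt "0.2 0 0 3.5 0" --pt "0.2 0 0 3.5 0"

```text
time: 9.28
tcp_pos: [480.4, -84.0, 99.8]
orientation: [0.998, 0.06, -0.0, -0.0]
wrist_force: [-0.1, 0.6, -1.8]
grip_width: 0.461
```

The hole is over the pin: 5 mm below tip contact height with no force. Lower to the bed in small steps.

Call:
apply_moves --pt "0.2 0 0 0.6 0" --pt "0.2 0 0 1.2 0" --pt "0.2 0 0 1.8 0" --pt "0.2 0 0 2.4 0" --pt "0.2 0 0 3.0 0" --pt "0.2 0 0 3.5 0" --pt "0.2 0 0 3.5 0"

```text
time: 10.15
tcp_pos: [480.4, -84.0, 96.3]
orientation: [0.998, 0.06, -0.0, -0.0]
wrist_force: [-0.5, -0.7, -2.6]
grip_width: 0.46
```

Call:
apply_moves --pt "0.2 0 0 0.3 0" --pt "0.2 0 0 0.6 0" --pt "0.2 0 0 0.9 0" --pt "0.2 0 0 0.9 0"

```text
time: 10.65
tcp_pos: [480.4, -84.1, 95.6]
orientation: [0.998, 0.06, -0.0, 0.0]
wrist_force: [-1.4, 0.5, -0.1]
grip_width: 0.462
```

Call:
apply_moves --pt "0.2 0 0 0.3 0" --pt "0.2 0 0 0.3 0"

```text
time: 10.9
tcp_pos: [480.4, -84.0, 95.5]
orientation: [0.998, 0.06, -0.0, 0.0]
wrist_force: [-4.3, -0.1, 5.2]
grip_width: 0.457
```

Contact at the seated height (5 N). Release and rise.

Call:
apply_moves --pt "0.6 0 0 0 0" --pt "0.75 0 0 0 0" --pt "0.75 0 0 0 0" --pt "0.75 0 0 -10 0" --pt "0.75 0 0 -40 0" --pt "0.75 0 0 -80 0" --pt "0.75 0 0 -105 0" --pt "0.75 0 0 -105 0" --pt "0.75 0 0 -105 0"

```text
time: 12.02
tcp_pos: [480.1, -84.1, 199.9]
orientation: [0.998, 0.06, -0.0, 0.0]
wrist_force: [-0.9, 0.2, 0.3]
grip_width: 0.752
```

```bash
python3 m.py w6
python3 - <<'E'
import numpy as np,cv2
z=np.load("w6.npz");p,W,t,r=z["p"],z["W"],z["t"],z["r"]
a=np.radians(6.93);X=np.array([np.cos(a),np.sin(a)]);Y=np.array([-X[1],X[0]]);o=np.array([528.64,-78.15])
q=W[...,:2]-o;fx=q@X;fy=q@Y;Z=W[...,2]
dark=p.astype(int).sum(2)<330
k=(fx>-10)&(fx<48)&(abs(fy)<16)&(np.hypot(fx,fy)>9)&(Z>22)&(Z<45)
A=np.c_[fx[k],fy[k],np.ones(k.sum())];print("tongue plane",np.linalg.lstsq(A,Z[k],rcond=None)[0],k.sum())
k=(fx>-80)&(fx<60)&(abs(fy)<35)&(Z>27)&(Z<36);rr=cv2.minAreaRect(np.c_[fx[k],fy[k]].astype(np.float32));print("tongue+ rect",rr)
k=(fx>-95)&(fx<0)&(abs(fy)<35)&(Z>45)&(Z<60);rr=cv2.minAreaRect(np.c_[fx[k],fy[k]].astype(np.float32));print("block rect",rr)
k=(Z>62)&(Z<85)&(fx>60)&(fx<130);print("post",k.sum(),W[k].mean(0),fx[k].mean()-6.1,fy[k].mean())
E
```

```text
[479.84625861 -84.01890605 199.47498986] 12.075 0.7531155443587649 [-0.13945629  0.22709635 -0.03455827] head 6.923043755312944 cam off [ 73.56950266   0.47780713 -70.50782785]
pin px 1383 251.5466377440347 131.79681851048446 world [529.35961964 -78.23912207  31.810856  ] tool [ 50.10330549   0.2897962  167.58823169] mid [ 49.58954806   0.24377368 169.0140528 ] [31.51746727 31.02147129  7.47985742]
tongue plane [-1.54870224e-03 -9.36340350e-04  3.20635243e+01] 3117
tongue+ rect ((16.09899139404297, 6.996923446655273), (56.418251037597656, 67.61422729492188), 88.85819244384766)
block rect ((-49.39641571044922, -0.07497787475585938), (40.2034797668457, 64.529296875), 89.07501220703125)
post 0 [nan nan nan] nan nan<stdin>:10: RuntimeWarning: Mean of empty slice.
  ret = um.true_divide(
  ret = ret.dtype.type(ret / rcount)
```

View pics/w6.png

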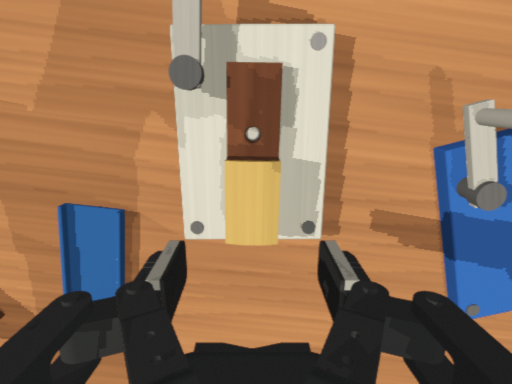

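Seated: tongue top at 32.1 mm (20+12), plane slope under 0.002, block rectangle about 1° off the fixture axis, pin tip visible in the hole at (252,134). The keeper is still open at (187,35). Now the keeper: pinch the post from above, with the tool turned −30° first so the last joint stays in range.

Call:
apply_moves --pt "0.45 40 -11 -10 -0.9" --pt "0.45 90 -25 -10 -1.9" --pt "0.45 130 -36 -5 -2.9" --pt "0.45 149.9 -41.8 0 -3.76" --pt "0.45 149.9 -41.8 0 -3.76" --pt "0.45 149.9 -41.8 30 -3.76" --pt "0.45 149.9 -41.8 60 -3.76" --pt "0.45 149.9 -41.8 76 -3.76" --pt "0.45 149.9 -41.8 76 -3.76" --pt "0.45 149.9 -41.8 76 -3.76"

```text
time: 13.32
tcp_pos: [624.7, -24.5, 125.2]
orientation: [0.948, 0.317, 0.001, 0.0]
wrist_force: [1.2, -0.0, -0.4]
grip_width: 0.451
```

Run:
```python
from h import *
s,t,r=st();print(t,np.round(s["joints"],2),s["wrist_force"],np.degrees(np.arctan2(r[1,0],r[0,0])))
p,W,d=cam("scene");u=p[130:230,170:300];cv2.imwrite("pics/s7.png",cv2.resize(u,None,fx=5,fy=5,interpolation=cv2.INTER_CUBIC))
```

```text
[624.70113311 -24.45930926 125.20333778] [ 0.28  0.69 -0.41  1.76  0.37  0.77 -1.24] [ 1.20356777 -0.03440432 -0.39345433] 36.98027816088633
```

View pics/s7.png

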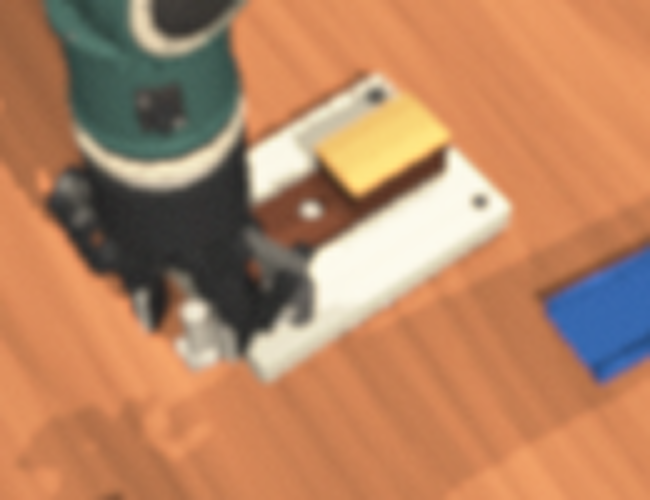

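The post at (190,315) in the crop stands between the two fingers, and the caul still lies seated. Pinch.

Call:
apply_moves --pt "0.25 0 0 0 0" --pt "0.1 0 0 0 0" --pt "0.05 0 0 0 0" --pt "0.05 0 0 0 0" --pt "0.05 0 0 0 0" --grip_force 20

```text
time: 14.0
tcp_pos: [624.7, -24.6, 124.9]
orientation: [0.948, 0.317, 0.001, 0.0]
wrist_force: [-0.9, 0.5, 5.9]
grip_width: 0.135
```

Run:
```python
from h import *
s,t,r=st();print(t,s["grip_width"],s["wrist_force"],s["time"])
a=np.radians(6.93);X=np.array([np.cos(a),np.sin(a)]);Y=np.array([-X[1],X[0]])
piv=np.array([534.7,-77.4])+35*X+45*Y;print(piv,np.linalg.norm(t[:2]-piv))
d=t[:2]-piv;th0=np.arctan2(-(d@Y),d@X);print("th",th0)
P=r[:2,:2]
for th in np.linspace(th0,1.57,22)[1:]:
    q=piv+60*(np.cos(th)*X-np.sin(th)*Y)-t[:2];l=r[:2,:2].T@q;print([0.05,round(l[0],1),round(l[1],1),0,round(np.degrees(th-th0)/8,2)],end=",")
```

```text
[624.73375636 -24.55723745 124.93884551] 0.1347526063369252 [-0.91850175  0.4979078   5.89313846] 14.0
[564.01475228 -28.50577438] 60.84725465882356
th 0.05601308014943396
[0.05, np.float64(-3.2), np.float64(3.1), 0, np.float64(0.52)],[0.05, np.float64(-6.0), np.float64(6.4), 0, np.float64(1.03)],[0.05, np.float64(-8.9), np.float64(9.5), 0, np.float64(1.55)],[0.05, np.float64(-12.1), np.float64(12.4), 0, np.float64(2.07)],[0.05, np.float64(-15.5), np.float64(15.1), 0, np.float64(2.58)],[0.05, np.float64(-19.1), np.float64(17.5), 0, np.float64(3.1)],[0.05, np.float64(-22.9), np.float64(19.7), 0, np.float64(3.61)],[0.05, np.float64(-26.8), np.float64(21.6), 0, np.float64(4.13)],[0.05, np.float64(-30.8), np.float64(23.2), 0, np.float64(4.65)],[0.05, np.float64(-34.9), np.float64(24.5), 0, np.float64(5.16)],[0.05, np.float64(-39.1), np.float64(25.5), 0, np.float64(5.68)],[0.05, np.float64(-43.4), np.float64(26.1), 0, np.float64(6.2)],[0.05, np.float64(-47.7), np.float64(26.5), 0, np.float64(6.71)],[0.05, np.float64(-52.0), np.float64(26.6), 0, np.float64(7.23)],[0.05, np.float64(-56.3), np.float64(26.4), 0, np.float64(7.75)],[0.05, np.float64(-60.6), np.float64(25.8), 0, np.float64(8.26)],[0.05, np.float64(-64.9), np.float64(25.0), 0, np.float64(8.78)],[0.05, np.float64(-69.0), np.float64(23.8), 0, np.float64(9.29)],[0.05, np.float64(-73.1), np.float64(22.3), 0, np.float64(9.81)],[0.05, np.float64(-77.1), np.float64(20.6), 0, np.float64(10.33)],[0.05, np.float64(-80.9), np.float64(18.6), 0, np.float64(10.84)],
```

Pinched at 11.5 mm (12 mm post), radius 60.8 mm from the pivot. Swing the first half.

Call:
apply_moves --pt "0.05 -2.8 3.1 0 0.5" --pt "0.05 -5.8 6.4 0 1.0" --pt "0.05 -8.8 9.5 0 1.5" --pt "0.05 -12.0 12.4 0 2.1" --pt "0.05 -15.4 15.1 0 2.6" --pt "0.05 -19.1 17.6 0 3.1" --pt "0.05 -22.9 19.8 0 3.6" --pt "0.05 -26.8 21.7 0 4.1" --pt "0.05 -30.8 23.3 0 4.65" --pt "0.05 -34.9 24.6 0 5.2" --pt "0.05 -39.1 25.5 0 5.7" --pt "0.05 -39.1 25.5 0 5.7"

```text
time: 15.5
tcp_pos: [609.3, -68.9, 125.0]
orientation: [0.997, -0.075, 0.001, 0.0]
wrist_force: [1.5, -2.2, 5.5]
grip_width: 0.129
```

Run:
```python
from h import *
s,t,r=st();print(t,s["grip_width"],s["wrist_force"],s["time"],s["joints"][6])
a=np.radians(6.93);X=np.array([np.cos(a),np.sin(a)]);Y=np.array([-X[1],X[0]])
piv=np.array([534.7,-77.4])+35*X+45*Y
d=t[:2]-piv;th0=np.arctan2(-(d@Y),d@X);R0=np.linalg.norm(d);print("th",th0,R0)
for th in np.linspace(th0,1.59,11)[1:]:
    q=piv+R0*(np.cos(th)*X-np.sin(th)*Y)-t[:2];l=r[:2,:2].T@q;print([0.05,float(round(l[0],1)),float(round(l[1],1)),0,float(round(np.degrees(th-th0)/8,2))],end=",")
```

```text
[609.26573935 -68.9294928  124.95112391] 0.12901987145582497 [ 1.4806852  -2.21604475  5.46123185] 15.5 -1.8230019288108017
th 0.8500648395293787 60.67725142772735
[0.05, -2.6, 3.7, 0, 0.53],[0.05, -5.5, 7.1, 0, 1.06],[0.05, -8.6, 10.4, 0, 1.59],[0.05, -11.9, 13.4, 0, 2.12],[0.05, -15.4, 16.1, 0, 2.65],[0.05, -19.2, 18.6, 0, 3.18],[0.05, -23.1, 20.8, 0, 3.71],[0.05, -27.2, 22.7, 0, 4.24],[0.05, -31.4, 24.3, 0, 4.77],[0.05, -35.7, 25.5, 0, 5.3],
```

Call:
apply_moves --pt "0.05 -2.6 3.7 0 0.5" --pt "0.05 -5.5 7.1 0 1.05" --pt "0.05 -8.6 10.4 0 1.6" --pt "0.05 -11.9 13.4 0 2.1" --pt "0.05 -15.4 16.1 0 2.65" --pt "0.05 -19.2 18.6 0 3.2" --pt "0.05 -23.1 20.8 0 3.7" --pt "0.05 -27.2 22.7 0 4.25" --pt "0.05 -31.4 24.3 0 4.75" --pt "0.05 -35.2 25.3 0 5.2" --pt "0.05 -35.2 25.3 0 5.2"

```text
time: 16.88
tcp_pos: [570.5, -88.5, 124.9]
orientation: [0.906, -0.424, 0.001, -0.0]
wrist_force: [1.5, -2.2, 6.9]
grip_width: 0.128
```

Call:
apply_moves --pt "0.25 0 0 0 0" --pt "0.4 0 0 0 0" --pt "0.4 0 0 0 0" --pt "0.4 0 0 -8 0" --pt "0.4 0 0 -30 0" --pt "0.4 0 0 -70 0" --pt "0.4 0 0 -110 0" --pt "0.4 -30 0 -130 0" --pt "0.4 -60 0 -130 0" --pt "0.4 -60 0 -130 0" --pt "0.4 -60 0 -130 0"

```text
time: 18.25
tcp_pos: [531.7, -42.5, 254.6]
orientation: [0.906, -0.424, 0.0, 0.0]
wrist_force: [-0.2, -0.7, -0.7]
grip_width: 0.394
```

Run:
```python
from h import *
s,t,r=st();print(t,s["grip_width"],s["wrist_force"],s["time"])
p,W,d=cam("wrist");cv2.imwrite("pics/w8.png",p)
a=np.radians(6.93);X=np.array([np.cos(a),np.sin(a)]);Y=np.array([-X[1],X[0]]);o=np.array([534.7,-77.4])
q=W[...,:2]-o;fx=q@X;fy=q@Y;Z=W[...,2]
k=(Z>68)&(Z<82)&(fx>0)&(fx<120)&(abs(fy)<60)
x,y=fx[k].mean(),fy[k].mean();print("post",k.sum(),x,y,"theta",np.arctan2(45-y,x-35))
k=(fx>-12)&(fx<24)&(abs(fy)<16)&(np.hypot(fx+6,fy)>9)&(Z>25)&(Z<38)
print("tongue plane",np.linalg.lstsq(np.c_[fx[k],fy[k],np.ones(k.sum())],Z[k],rcond=None)[0],k.sum())
k=(fx>-105)&(fx<0)&(abs(fy)<35)&(Z>45)&(Z<60);print("block",cv2.minAreaRect(np.c_[fx[k],fy[k]].astype(np.float32)))
```

```text
[531.71827057 -42.52597368 254.56178813] 0.39441921453976325 [-0.19000615 -0.74777459 -0.68908484] 18.25
post 190 34.229883117505494 -15.582096216291976 theta 1.5835075971631034
tongue plane [4.27788896e-03 4.41470906e-04 3.20216236e+01] 1058
block ((-55.297359466552734, 0.00603485107421875), (40.15509033203125, 64.65128326416016), 88.974365234375)
```

View pics/w8.png

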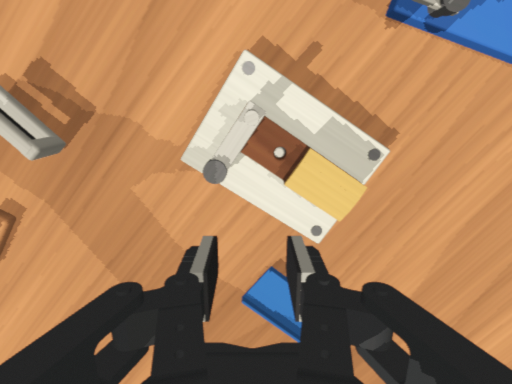

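The keeper lies across the tongue (post (252,115), pivot (214,172)) at 1.58 rad. The caul is flat with the pin in its hole (279,153), and the gripper is clear. Hand in.

```bash
python3 -c "
from cell import bot
print(bot.job_done(), bot.sense()['time'])"
```

```text
the job is handed in; nothing more can be done
the job is handed in; nothing more can be done
```

The caul is seated over the pin and the keeper is swung across its tongue. I let go of everything and handed the job in at about 18 s of the 67 s allowed; no verdict is reported.

- **Seating:** I picked the caul farthest from the base and found the pin with the wrist camera at fixture x ≈ −6 mm. A 0.6 mm correction, seen through the hole, was enough for the caul to drop over the pin, with no searching. The wrist force read about 5 N when it reached the bed, and the keeper was still open when I released it.
- **Keeper:** I pinched the post from above, swung it round to about 1.58 rad, released it and lifted clear.
- **Last checks, before hand-in:**
  - The tongue top measured 32.0 mm (20 mm bed plus 12 mm tongue), with a slope of about 0.004.
  - The caul is about 1° off the fixture's axis, and the pin is visible in its hole.
  - The wrist force was near zero, and the gripper was about 100 mm above everything.
- **Not fully explained:** the wrist read 5–7 N vertically while the post was pinched. It was back near zero after release, and the caul did not move. I did not measure the bystander tools again, but nothing came near them.

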